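Load a gear into the drying cabinet and close it up

TASK

Set the toothed gear gently down flat in the open drawer of the drying cabinet, hub up, and let go of it. Then close the cabinet in this order: push the drawer fully shut, slide the window sash all the way down, and swing the clamp lever fully down over the sash. Leave the plain pulley and all the other things on the bench and on the cabinet where they are.

Things in the scene. Friction and masses are not known exactly. Their poses are not given: they have to be found in the camera images.
- gear: the toothed aluminium gear: 96 mm across the teeth, 14 mm thick, five spokes (treat it as a disc), with a round hub 36 mm wide standing up to 44 mm above its underside; lies flat on the bench, hub up; about 0.28 kg. Grip the hub above the teeth. Origin: centre of its underside; z is the hub's axis
- cabinet: grey steel drying cabinet, 200 mm deep, 250 mm wide, 150 mm high, fixed. Origin: on the bench under the middle of its front face. x points from the front face back into the cabinet (away from the robot), y to the left, z up. Two guide posts for the sash stand in front of the face at y = +-119 mm (14 mm wide, 22 mm deep, 205 mm high)
- drawer (a joint): the drawer: 0 fully shut, grows as it comes out towards the robot (m), up to 0.18; slides with about 2.5 N
- drawer_pull (a point): middle of the front surface of the drawer's pull, a dark steel ledge 90 mm wide, 18 mm high, that stands 28 mm out from the drawer front, its underside 40 mm above the bench. Moves with the drawer. The raised sash and posts stand above it when the drawer is shut: push it with the tool leaning back. Axes as the cabinet's
- tray_floor (a point): centre of the drawer's inner floor, 40 mm above the bench. The inside measures 154 mm (x) by 178 mm (y), walls 6 mm thick with their rim 46 mm above this floor (front panel 50 mm). Moves with the drawer, axes as the cabinet's
- sash (a joint): the window sash, a clear pane in an aluminium frame 222 mm wide, 98 mm high, 10 mm thick, sliding up and down 12 mm in front of the cabinet's face: 0 fully down, grows upward (m), up to 0.09. Stays where it is left; 3 N more pushes it down
- sash_handle (a point): middle of the top of the sash's black handle, a block 50 mm wide (y), 18 mm thick (x), standing 30 mm up from the top of the frame. Moves with the sash; with the sash fully down it is 190 mm above the bench. Axes as the cabinet's
- clamp (a joint): the clamp lever on the cabinet's roof, left of the middle: 0 fully down (lever level, pointing to the robot over the sash frame), grows as it swings up and back (rad), about 1.57 upright, up to 1.8. Stays where it is left
- clamp_knob (a point): centre of the round black crossbar at the lever's end, 26 mm long along the cabinet's y, 24 mm in diameter, 100 mm from the pivot. Moves with the lever
- clamp_pivot (a point): the lever's pivot, 168 mm above the bench, in the cabinet's frame at x = 45 mm, y = 70 mm; the lever turns about the cabinet's y axis. Axes as the cabinet's
- mug: white mug, 80 mm wide, 90 mm tall, standing; a bystander. Origin: centre of its underside
- pulley: the plain aluminium belt pulley, 96 mm across, 20 mm thick, smooth grooved rim without teeth or spokes, same hub as the gear (36 mm wide, to 44 mm height). Stays where it is. Origin: centre of its underside
- spray_can: spray can, 62 mm wide, 190 mm tall, standing; a bystander. Origin: centre of its underside
- jar: glass jar, 72 mm wide, 90 mm tall, standing; a bystander. Origin: centre of its underside
- screwdriver: screwdriver, 170 mm long, lying; a bystander. Its x axis runs along it
- wrench: wrench, 170 mm long, lying; a bystander. Its x axis runs along it
- tin: small brass-coloured tin, 64 mm wide, 45 mm tall, standing on the cabinet's roof; a bystander. Origin: centre of its underside
- charger: red battery charger block, 90 x 120 x 65 mm; a bystander. Origin: centre of its underside
Mind the look-alikes: they are no part of the job. What is shaped like the gear but green is not meant.

How it is judged (in metres and radians):
On the way, in this order (a step that is already met when the one before it is completed fails the run):
1. the gear lies flat in the drawer, hub up, released (z of gear in the frame of tray_floor between -0.008 and 0.012 m and x of gear in the frame of tray_floor between -0.034 and 0.034 m and y of gear in the frame of tray_floor between -0.048 and 0.048 m and angle between gear's own z axis and vertical below 0.1 rad and contact force between the fingers and gear below 0.1 N and linear speed of gear below 0.03 m/s), for 0.2 s.
2. the drawer is pushed fully shut with the gear in it (z of gear in the frame of tray_floor between -0.008 and 0.012 m and x of gear in the frame of tray_floor between -0.034 and 0.034 m and y of gear in the frame of tray_floor between -0.048 and 0.048 m and angle between gear's own z axis and vertical below 0.1 rad and value of joint drawer below 0.005 m), for 0.2 s.
3. the sash is all the way down, the drawer still shut (value of joint each of drawer, sash below 0.005 m), for 0.2 s.
4. the clamp lever is fully down, drawer shut and sash down (all of step 3 and value of joint clamp below 0.08 rad), for 0.2 s.
At the end, for the whole second after the job is handed in: The gear lies flat on the drawer's floor (within 6 degrees, hub up, inside the walls), at rest and released; the drawer is shut to within 5 mm, the sash is down to within 5 mm, and the clamp lever is down to within 0.08 rad (all of step 1 and all of step 4); the robot touches nothing.
It fails at once if the gear is dropped (falls faster than 0.8 m/s with no finger touching it) (linear speed of gear above 0.8 m/s and contact force between the fingers and gear below 0.05 N).
It fails at once if the pulley or another thing standing by is moved by more than 30 mm (distance of any of mug, pulley, spray_can, jar, screwdriver, wrench, tin, charger from where it was at the start of the episode above 0.03 m).
It also fails if it takes over 72 s, if anything falls off the work surface, if the arm or the gripper's body presses on something with over 40 N, if the wrist force passes 120 N, or if a joint passes its speed limit or range.

ROBOT

A 6-joint arm with a two-finger parallel gripper is mounted at the origin on the work surface. World frame = base frame: x ahead of the robot, y to its left, z up, the work surface at z = 0. Lengths are in m, angles in degrees, forces in N, time in s.
With the tool pointing down it reaches from about 0.4 to 0.825 m from the base axis. Payload 7 kg.
Tool frame: the origin (TCP) lies midway between the tips of the shut fingers; the grasp point (between the pads) lies 19 mm behind it (r.grip_depth is the distance from the TCP to the grasp point, in m); z points along the fingers, y is the line along which they close (so a half turn about z gives the same grasp; the last joint's range is limited). The gripper opens to 88 mm and grips with 3 to 60 N. Pads are 19 mm wide; open, the fingers measure 130 mm over their backs; the gripper's body (78 mm by 193 mm) begins 47 mm behind the grasp point.
Start: joints at [-59.181, 20.546, 0.682, 0, -70.136, -16.507], TCP at [0.167, -0.654, 0.19] pointing down, gripper open.
Joint ranges: [-176.03, 176.03], [-82.01, 121.73], [-58.28, 71.71], [-173.87, 95.51], [-174.79, -0.11], [-173.66, 173.66]. Speed limits (degrees/s): [136.94, 136.94, 172.46, 180, 180, 180].

INTERFACE

Orientations are given as [roll, pitch, yaw] about the fixed x, y, z axes, in that order (R = Rz(yaw) Ry(pitch) Rx(roll)).
In Python, from plant import r, capture, close_job, search_frame, outline_of gives the robot as it stands.
- The arm moves only by the shell command python3 -m creep 'ROWS' [FORCE]. ROWS is JSON, a list of rows, each a list of 7 numbers: the finger opening in mm, from 0 to 87.6, then the shift along the world's x, y, z in units of 25 mm (1.0 is 25 mm), then the turn, a rotation vector about the world's x, y, z in degrees. In form: [[hand, x, y, z, ax, ay, az], ...]. A call has 1 to 8 rows; each row shifts and turns the commanded pose from where the row before left it; what a row does not reach is not made up. A row lasts 1/12 s, in which the tool goes at most 41.7 mm and 7.16 degrees, less where a joint would pass 70% of its speed; a pose out of reach is approached as far as the arm can. A call is refused whole if a number of a shift passes 1 or a number of a turn 7.16, either way. A call with a gripper value outside its range is refused whole. The fingers move at their own pace and stop on an object; FORCE is the grip in N (left out, the last holds). Time passes only in rows, so rows that do not move let the fingers close. It gives the time, the measured TCP pose, the force, the opening and the grip force at its end, in the units of the state.
- r.get_state(): the state, without advancing time (a new reading comes with each control period).
- capture(name): name is "scene" or "side" or "wrist"; returns a dict with "frame" (384x512x3 uint8, red, green, blue), "K" (3x3 intrinsics, pixels), "k1" (the pictures are not rectified: a ray, as slopes to the right and down, at radius r is drawn at 1 + k1 r^2 times it, then the intrinsics apply), "origin" and "rotation" of the camera in the world. Camera axes: x right, y down, z forward; pixel columns grow to the right and rows downward; lengths in m; the calibration is good to about 2 mm. A picture is of the moment at which its call begins. There is no depth.
- close_job(): hands the job in; it is judged then, once.
Trained networks look in a picture, given as the dict that the camera call returned (one of the last four; its "shot" number tells which), for a name from the list of things; names that differ only in an ending like _2 or _b are one class to them, and where a whole thing is asked for, a point or a joint stands for the part that bears it (a point fixed in the world has none). Each returns a list of dicts, best first, with "conf" (0 to 1); they miss things now and then, are a little off and sometimes report something else, mostly with a low value. They report only what shows in the picture. A call takes as long as a camera call. They do not tell look-alikes from the thing itself.
- search_frame(picture, target): "bbox" ([left, top, right, bottom] in pixels, round what is visible of it).
- outline_of(picture, target): "region" (384x512 bool, what is visible of it) and "bbox" ([left, top, right, bottom] in pixels, round what is visible of it).
The state is a dict: "time_s": time; "joints": joint angles; "qd": joint speeds; "joint_torque": joint torques, N m; "tcp_pos": TCP position; "eef_rot": TCP orientation; "contact_force": force on the tool from outside, world axes, zero at the start; "moment": the same for the moment, N m; "gripper_width": finger opening in m; "gripper_force": force on a finger pad.
Only numpy, scipy, OpenCV 4.12 (cv2) and the standard library are available. Lean on these libraries where they do the work, as an engineer would, in place of code of your own. Each camera call takes 0.05 s, during which the arm holds its last target. There are 200 camera calls.

## Working session

There is one attempt and no reset: what is moved stays moved. The work goes in short steps, Python scripts to look and compute and a shell command to move; the robot and the scene stay as the last step left them, time stands still between calls to the robot, and variables do not carry over. Pictures are saved under pics/ and viewed, at most 13 in all, crops included, and the job is handed in when it is done.

```bash
mkdir -p pics; ls
python3 - <<'E'
from plant import *
import cv2,numpy as np
a=capture("scene");b=capture("side")
for n,p in(("scene",a),("side",b)):
    cv2.imwrite(f"pics/{n}0.png",p["frame"][:,:,::-1])
    print(n,p["K"],p["k1"],p["origin"],p["rotation"])
    for t in["gear","pulley","cabinet","drawer_pull","sash_handle","clamp_knob","mug","spray_can","jar","charger","tin"]:
        print(t,[(np.round(d["bbox"]).tolist(),round(d["conf"],2)) for d in search_frame(p,t)][:4])
print(r.get_state())
E
```

```text
pics
scene [[486.61478525   0.         248.83009067]
 [  0.         486.61478525 192.46621972]
 [  0.           0.           1.        ]] -0.14665332723084595 [ 1.64043335 -0.20240341  1.05428882] [-129.49969095   -0.60364736   78.91646654]
gear [([114.0, 184.0, 140.0, 207.0], 0.88), ([170.0, 207.0, 198.0, 235.0], 0.72), ([119.0, 213.0, 150.0, 240.0], 0.69), ([70.0, 212.0, 103.0, 228.0], 0.59)]
pulley [([326.0, 188.0, 355.0, 211.0], 0.63)]
cabinet [([207.0, 178.0, 319.0, 313.0], 0.8)]
drawer_pull [([289.0, 159.0, 307.0, 190.0], 0.3)]
sash_handle [([212.0, 179.0, 292.0, 221.0], 0.56)]
clamp_knob [([279.0, 183.0, 290.0, 226.0], 0.61)]
mug [([59.0, 221.0, 103.0, 263.0], 0.92), ([279.0, 181.0, 288.0, 226.0], 0.35)]
spray_can [([351.0, 196.0, 377.0, 260.0], 0.73), ([208.0, 181.0, 318.0, 314.0], 0.7)]
jar [([122.0, 238.0, 148.0, 278.0], 0.92)]
charger [([374.0, 204.0, 412.0, 235.0], 0.58), ([221.0, 223.0, 244.0, 254.0], 0.39)]
tin [([221.0, 222.0, 244.0, 255.0], 0.65), ([207.0, 179.0, 317.0, 315.0], 0.48)]
side [[407.58515155   0.         250.19901495]
 [  0.         407.58515155 195.64731
[... 919 characters left out ...]
], 0.69)]
{'time_s': 1.2, 'joints': array([-5.91801068e+01,  2.05454661e+01,  6.81297221e-01, -7.98737469e-04,
       -7.01377282e+01, -1.65080529e+01]), 'qd': array([ 0.04331016, -0.02528802,  0.0740336 , -0.05456336, -0.03230973,
        0.00870233]), 'joint_torque': array([-2.76958272e-04, -5.82392371e+01,  2.93311805e+01,  7.00270772e+00,
        1.25951480e-02, -1.19942456e-05]), 'tcp_pos': array([ 0.16684328, -0.65401079,  0.19026379]), 'eef_rot': array([ 1.79997968e+02,  1.81211914e-04, -1.65688431e+02]), 'contact_force': array([-0.18983437, -0.92431161, -0.02658333]), 'moment': array([-0.01488965, -0.04394157, -0.00551475]), 'gripper_force': 0.0, 'gripper_width': 0.08778360279355366}
```

Run:
```python
import cv2
a=cv2.imread("pics/scene0.png");b=cv2.imread("pics/side0.png")
cv2.imwrite("pics/sc1.png",cv2.resize(a[140:320,40:430],None,fx=2.05,fy=2.05,interpolation=cv2.INTER_CUBIC))
cv2.imwrite("pics/si1.png",cv2.resize(b[130:330,110:370],None,fx=3,fy=3,interpolation=cv2.INTER_CUBIC))
```

```text
(no output)
```

View pics/sc1.png

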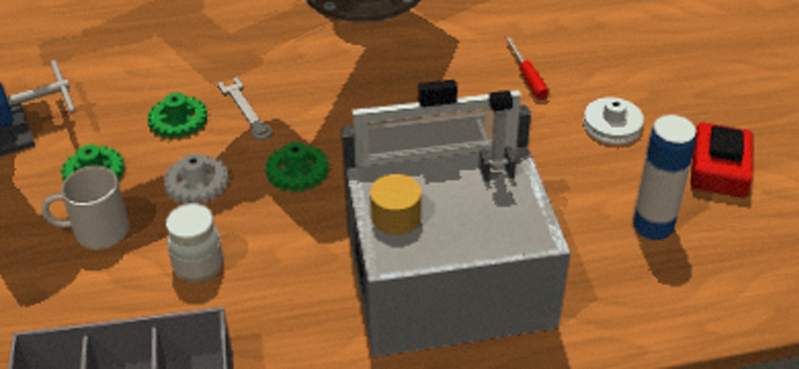

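View pics/si1.png

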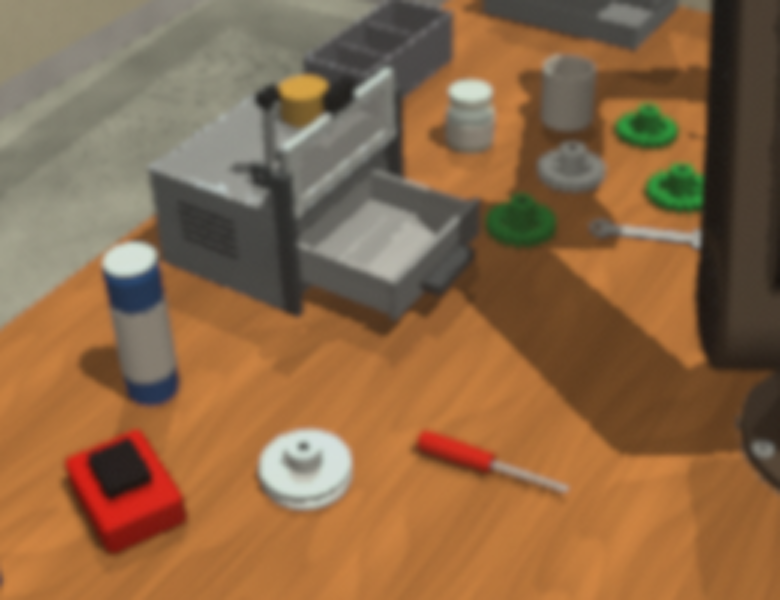

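```bash
cat > h.py <<'E'
import numpy as np,cv2
from scipy.spatial.transform import Rotation as R
def Rm(e): return R.from_euler('xyz',e,degrees=True).as_matrix()
def ray(p,uv):
    K=p["K"];d=np.array([(uv[0]-K[0,2])/K[0,0],(uv[1]-K[1,2])/K[1,1]]);s=d.copy()
    for _ in range(20): s=d/(1+p["k1"]*(s@s))
    v=Rm(p["rotation"])@np.r_[s,1]; return np.array(p["origin"]),v/np.linalg.norm(v)
def onz(p,uv,z):
    o,v=ray(p,uv); return o+v*(z-o[2])/v[2]
def proj(p,X):
    c=(np.atleast_2d(X)-p["origin"])@Rm(p["rotation"]);s=c[:,:2]/c[:,2:];s=s*(1+p["k1"]*(s**2).sum(1,keepdims=True))
    return s*[p["K"][0,0],p["K"][1,1]]+[p["K"][0,2],p["K"][1,2]]
SC=dict(K=np.array([[486.61478525,0,248.83009067],[0,486.61478525,192.46621972],[0,0,1]]),k1=-0.14665332723084595,origin=[1.64043335,-0.20240341,1.05428882],rotation=[-129.49969095,-0.60364736,78.91646654])
SI=dict(K=np.array([[407.58515155,0,250.19901495],[0,407.58515155,195.64731043],[0,0,1]]),k1=-0.1472877064440458,origin=[-0.10366806,1.03859387,0.96518164],rotation=[-124.1736926,0.71932461,-148.45234561])
def cab(q,P): # cabinet frame -> world
    return np.atleast_2d(P)@R.from_euler('z',q[2]).as_matrix().T+[q[0],q[1],0]
E
cat > fit.py <<'E'
from h import *
from scipy.optimize import least_squares
sc=lambda u,v:np.array([u/2.05+40,v/2.05+140]); si=lambda u,v:np.array([u/3+110,v/3+130])
for n,p,uv in(("hub scene",SC,sc(194,162)),("hub side",SI,si(572,150)),("green dark sc",SC,sc(295,148)),("green si",SI,si(521,200))): print(n,onz(p,uv,.044).round(4))
def pts(q):
    x,y,a,d,s,c=q
    L=[(SC,(.2,-.125,.15),sc(372,279)),(SC,(.2,.125,.15),sc(567,252)),(SC,(.2,-.125,0),sc(376,355)),(SC,(.2,.125,0),sc(560,327)),
    (SC,(-.017,0,.19+s),sc(437,85)),(SI,(-.017,0,.19+s),si(342,80)),
    (SC,(.045-.1*np.cos(c),.07,.168+.1*np.sin(c)),sc(501,100)),(SI,(.045-.1*np.cos(c),.07,.168+.1*np.sin(c)),si(266,97)),
    (SI,(.2,.125,.15),si(152,171)),(SI,(-.022,.126,0),si(297,312)),
    (SI,(-d-.03,.045,.049),si(430,287)),(SI,(-d-.03,-.045,.049),si(470,255))]
    return L
f=lambda q:np.concatenate([(proj(p,cab(q,X))[0]-uv) for p,X,uv in pts(q)])
s=least_squares(f,[.65,.1,0,.15,.08,1.5],loss='soft_l1')
print(s.x.round(4),np.degrees(s.x[2]));print(f(s.x).reshape(-1,2).round(1).tolist())
E
python3 fit.py
```

```text
hub scene [ 0.5026 -0.3265  0.044 ]
hub side [ 0.4928 -0.3222  0.044 ]
green dark sc [ 0.4981 -0.1738  0.044 ]
green si [ 0.4968 -0.1736  0.044 ]
[0.6665 0.0116 0.009  0.1384 0.0706 1.5247] 0.5146460308895704
[[-1.1, 0.4], [2.3, -1.2], [-1.4, 0.6], [-0.2, -0.5], [-0.2, -1.1], [-0.7, 2.7], [-0.1, -0.3], [-0.3, -0.2], [-2.5, -1.4], [-0.2, 2.0], [0.6, 0.6], [-0.5, -1.7]]
```

Run:
```python
from h import *
sc=lambda u,v:np.array([u/2.05+40,v/2.05+140]); si=lambda u,v:np.array([u/3+110,v/3+130])
for n,z,a,b in(("mug",.09,(95,185),(569,68)),("jar",.09,(190,221),(471,90)),("green2",.044,(176,98),(646,110)),("green3",.044,(90,150),(682,171)),("wrench",.005,(263,130),(602,228)),("wrench2",.005,(235,90),(698,238))): print(n,onz(SC,sc(*a),z).round(3),onz(SI,si(*b),z).round(3))
print(Rm([180,0,-165.688]).round(3))
```

```text
mug [ 0.578 -0.461  0.09 ] [ 0.568 -0.464  0.09 ]
jar [ 0.672 -0.328  0.09 ] [ 0.662 -0.329  0.09 ]
green2 [ 0.342 -0.353  0.044] [ 0.446 -0.481  0.044]
green3 [ 0.447 -0.486  0.044] [ 0.337 -0.35   0.044]
wrench [ 0.401 -0.22   0.005] [ 0.397 -0.221  0.005]
wrench2 [ 0.289 -0.26   0.005] [ 0.276 -0.265  0.005]
[[-0.969 -0.247 -0.   ]
 [-0.247  0.969  0.   ]
 [ 0.     0.    -1.   ]]
```

```bash
python3 -m creep '[[60,0.5,0.5,0.5,0,0,0],[60,0.9,0.9,0.5,0,0,-4],[60,0.9,0.9,0.5,0,0,-4],[60,0.9,0.9,0.5,0,0,-4],[60,0.9,0.9,0.5,0,0,-2.3],[60,0.9,0.9,0,0,0,0],[60,0.9,0.9,0,0,0,0],[60,0.9,0.9,0,0,0,0]]'
python3 -m creep '[[60,0.9,0.9,0,0,0,0],[60,0.9,0.9,0,0,0,0],[60,0.9,0.9,0,0,0,0],[60,0.9,0.9,0,0,0,0],[60,0.9,0.9,0,0,0,0],[60,0.9,0.9,0,0,0,0],[60,0.9,0.9,0,0,0,0],[60,0.5,0.5,0,0,0,0]]'
```

```text
time_s: 1.87
tcp_pos: [0.3378, -0.4829, 0.2533]
eef_rot: [-180.0, 0.0, -180.0]
contact_force: [-0.7, -0.0, -0.4]
gripper_width: 0.06
gripper_force: 0.0
time_s: 2.53
tcp_pos: [0.5088, -0.3119, 0.2528]
eef_rot: [180.0, 0.0, -179.9]
contact_force: [0.1, -0.9, -0.5]
gripper_width: 0.0602
gripper_force: 0.0
```

Run:
```python
from h import *
from plant import *
p=capture("wrist");cv2.imwrite("pics/w1.png",p["frame"][:,:,::-1])
print(r.get_state()["tcp_pos"],r.get_state()["eef_rot"],p["origin"],p["rotation"])
print(proj(p,[[.498,-.325,.044],[.498,-.174,.044]]).round())
for d in outline_of(p,"gear")[:4]:
    m=cv2.moments(d["region"].astype(np.uint8));c=(m["m10"]/m["m00"],m["m01"]/m["m00"]);print(d["conf"],d["bbox"],c,onz(p,c,.012).round(4))
```

```text
[ 0.51007199 -0.31085243  0.25254922] [ 1.79980586e+02  4.30467452e-02 -1.79842753e+02] [ 0.44341823 -0.31137284  0.44721753] [1.65448622e+02 1.22398557e-03 9.01397733e+01]
[[241. 156.]
 [353. 157.]]
0.95 [310.4, 120.2, 382.7, 186.6] (345.39737274220033, 155.16223316912973) [ 0.4997 -0.1743  0.012 ]
0.87 [204.9, 121.5, 274.1, 188.3] (239.28615596015115, 154.445551356922) [ 0.4994 -0.3289  0.012 ]
0.79 [93.3, 86.2, 164.9, 154.6] (128.12783375314862, 120.22481108312343) [ 0.45   -0.4876  0.012 ]
0.58 [182.3, 0.5, 255.9, 81.8] (218.41892261416461, 39.47470604320481) [ 0.3439 -0.356   0.012 ]
```

View pics/w1.png

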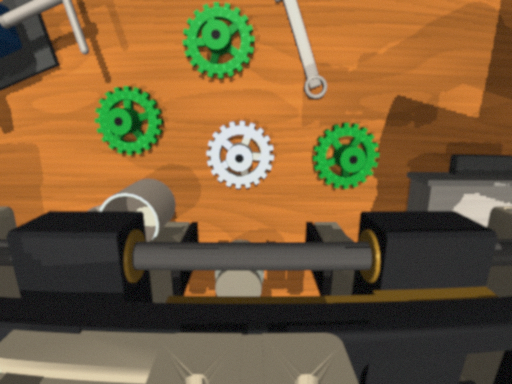

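```bash
python3 -m creep '[[60,-0.21,-0.33,-0.5,0,0,0],[60,-0.21,-0.33,-1,0,0,0],[60,0,0,-1,0,0,0],[60,0,0,-1,0,0,0],[60,0,0,-1,0,0,0],[60,0,0,-1,0,0,0],[60,0,0,-1,0,0,0],[60,0,0,-0.8,0,0,0]]'
python3 -m creep '[[60,0,0,-0.8,0,0,0],[60,0,0,-0.6,0,0,0],[60,0,0,-0.4,0,0,0],[60,0,0,-0.25,0,0,0],[60,0,0,0,0,0,0],[60,0,0,0,0,0,0]]'
```

```text
time_s: 3.3
tcp_pos: [0.4953, -0.3308, 0.0686]
eef_rot: [180.0, -0.1, 180.0]
contact_force: [-0.7, 0.6, 0.2]
gripper_width: 0.0597
gripper_force: 0.0
time_s: 3.8
tcp_pos: [0.4965, -0.3309, 0.0195]
eef_rot: [-180.0, 0.0, -180.0]
contact_force: [0.0, -0.5, 0.7]
gripper_width: 0.0601
gripper_force: 0.0
```

```bash
python3 -m creep '[[60,0.12,0.12,0,0,0,0],[60,0,0,0,0,0,0],[30,0,0,0,0,0,0],[30,0,0,0,0,0,0],[30,0,0,0,0,0,0],[30,0,0,0,0,0,0],[30,0,0,0,0,0,0],[30,0,0,0,0,0,0]]' 30
```

```text
time_s: 4.47
tcp_pos: [0.4993, -0.3275, 0.019]
eef_rot: [180.0, -0.0, -180.0]
contact_force: [-0.0, -0.6, -0.2]
gripper_width: 0.0307
gripper_force: 0.0
```

Run:
```python
from h import *
from plant import *
p=capture("wrist");q=capture("side")
s=r.get_state();print(s["gripper_width"],s["gripper_force"])
cv2.imwrite("pics/w2.png",np.hstack([p["frame"][100:384,100:420],cv2.resize(q["frame"][140:240,240:370],(370,284))])[:,:,::-1])
```

```text
0.030652387740806836 0.0
```

View pics/w2.png

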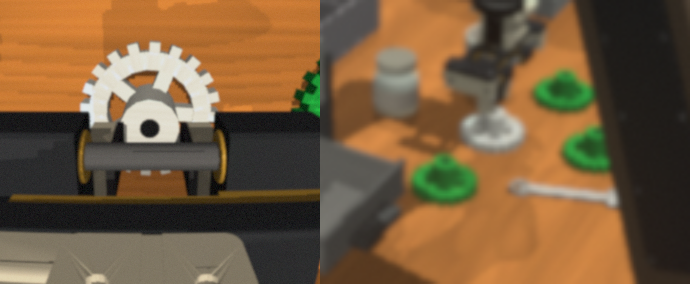

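Run:
```python
from h import *
from plant import *
p=capture("wrist");print(p["origin"],p["rotation"])
print(onz(p,(250,228),.044),onz(p,(250,140),.014)) 
print(proj(p,[[.4993,-.3275,.044],[.4993,-.3275,.019],[.4993,-.3275-.015,.04],[.4993,-.3275+.015,.04]]))
for d in outline_of(p,"gear")[:2]:print(d["conf"],d["bbox"])
```

```text
[ 0.43407695 -0.32693443  0.21345044] [1.65485087e+02 6.78624287e-03 9.00535279e+01]
[ 0.49987521 -0.32777535  0.044     ] [ 0.4500963  -0.32790762  0.014     ]
[[250.45921024 227.10123849]
 [250.58274203 213.8126209 ]
 [225.98228086 224.70214647]
 [274.98246002 224.74986449]]
0.9 [179.3, 141.2, 316.6, 275.3]
0.9 [127.6, 0.9, 275.0, 50.2]
```

```bash
python3 -m creep '[[22,0,0,0,0,0,0],[22,0,0,0,0,0,0],[22,0,0,0,0,0,0]]' 30
python3 - <<'E'
from h import *
from plant import *
p=capture("wrist");q=capture("side")
print(p["K"][0],[proj(p,[[.4995,-.3275+s*.048,.01]]).round(1) for s in(-1,1)])
a=p["frame"][130:300,170:330];b=q["frame"][150:210,270:345]
cv2.imwrite("pics/w3.png",np.hstack([cv2.resize(a,(400,425)),cv2.resize(b,(400,425),interpolation=cv2.INTER_CUBIC)])[:,:,::-1])
print(proj(q,[[.4993,-.3275,.019],[.4993,-.3275,.044],[.4993,-.3275,.10]])-[270,150])
E
```

```text
time_s: 4.92
tcp_pos: [0.4993, -0.3275, 0.019]
eef_rot: [180.0, -0.0, -180.0]
contact_force: [0.3, 0.1, -0.5]
gripper_width: 0.0224
gripper_force: 0.0
[301.3796971    0.         251.47137149] [array([[183.1, 209.9]]), array([[318.1, 210. ]])]
[[29.52038253 33.94718194]
 [29.83740574 29.02225492]
 [30.5577433  17.70704541]]
```

View pics/w3.png

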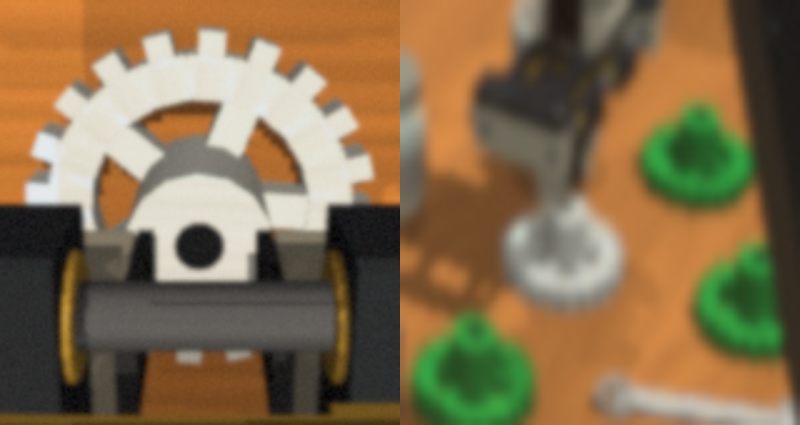

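```bash
python3 - <<'E'
from h import *
from plant import *
p=capture("wrist"); np.save("pics/a.npy",p["frame"])
for z in(.019,.035,.05,.065,.08):
    print(z,[proj(p,[[x,-.3275-.011,z]]).round(0).tolist() for x in(.49,.4995,.509,.525)])
E
python3 -m creep '[[60,0,0,0,0,0,0],[60,0,0,0,0,0,0],[60,0,0,0,0,0,0],[60,0,0,0,0,0,0]]'
python3 - <<'E'
from h import *
from plant import *
p=capture("wrist");q=capture("side")
a=np.load("pics/a.npy")
cv2.imwrite("pics/w4.png",np.vstack([np.hstack([cv2.resize(x[150:320,150:350],(400,340)) for x in(a,p["frame"])]),cv2.resize(q["frame"][150:210,240:400],(800,250),interpolation=cv2.INTER_CUBIC)])[:,:,::-1])
E
```

```text
0.019 [[[234.0, 201.0]], [[234.0, 214.0]], [[235.0, 227.0]], [[235.0, 248.0]]]
0.035 [[[233.0, 208.0]], [[233.0, 222.0]], [[233.0, 236.0]], [[234.0, 259.0]]]
0.05 [[[231.0, 216.0]], [[231.0, 231.0]], [[232.0, 246.0]], [[232.0, 270.0]]]
0.065 [[[229.0, 225.0]], [[230.0, 242.0]], [[230.0, 258.0]], [[231.0, 284.0]]]
0.08 [[[227.0, 236.0]], [[227.0, 254.0]], [[228.0, 272.0]], [[229.0, 300.0]]]
time_s: 5.4
tcp_pos: [0.4993, -0.3275, 0.019]
eef_rot: [180.0, -0.0, -180.0]
contact_force: [-0.8, 0.1, -0.4]
gripper_width: 0.0434
gripper_force: 0.0
```

View pics/w4.png

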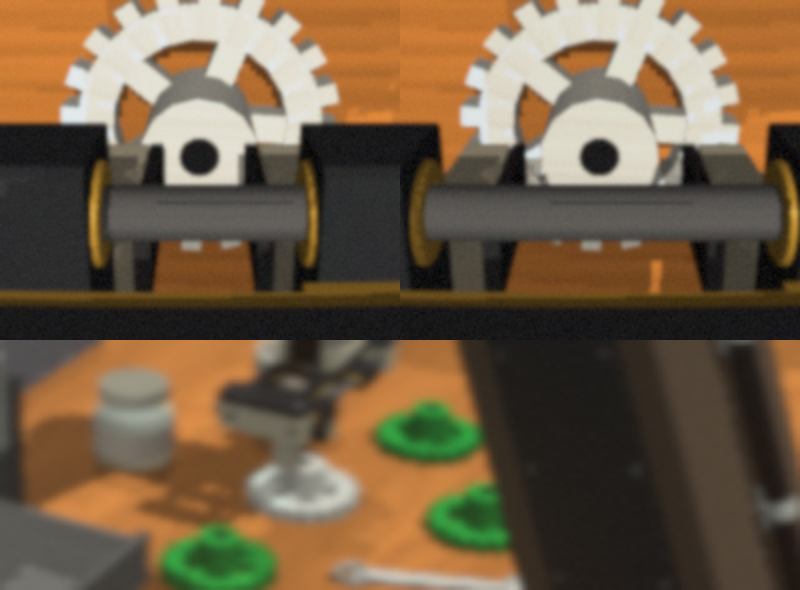

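```bash
python3 -m creep '[[60,0,0,-0.08,0,0,0],[60,0,0,-0.06,0,0,0],[60,0,0,0,0,0,0]]';python3 -m creep '[[60,0,0,-0.06,0,0,0],[60,0,0,0,0,0,0]]'
```

```text
time_s: 5.75
tcp_pos: [0.4991, -0.3274, 0.015]
eef_rot: [180.0, -0.0, -180.0]
contact_force: [0.4, -1.4, -0.2]
gripper_width: 0.0598
gripper_force: 0.0
time_s: 5.92
tcp_pos: [0.4992, -0.3275, 0.0137]
eef_rot: [180.0, -0.0, -180.0]
contact_force: [0.2, -0.1, 0.3]
gripper_width: 0.0599
gripper_force: 0.0
```

```bash
python3 -m creep '[[60,0,0,-0.08,0,0,0],[60,0,0,0,0,0,0]]';python3 -m creep '[[60,0,0,-0.08,0,0,0],[60,0,0,-0.08,0,0,0],[60,0,0,0,0,0,0]]'
```

```text
time_s: 6.08
tcp_pos: [0.4992, -0.3274, 0.0117]
eef_rot: [180.0, -0.0, -180.0]
contact_force: [-0.4, -0.1, -0.9]
gripper_width: 0.0598
gripper_force: 0.0
time_s: 6.33
tcp_pos: [0.499, -0.3274, 0.0075]
eef_rot: [180.0, -0.0, -180.0]
contact_force: [0.4, -0.2, -0.2]
gripper_width: 0.0602
gripper_force: 0.0
```

```bash
python3 -m creep '[[60,0,0,-0.12,0,0,0],[60,0,0,-0.12,0,0,0],[60,0,0,0,0,0,0]]';python3 -m creep '[[60,0,0,-0.12,0,0,0],[60,0,0,-0.12,0,0,0],[60,0,0,0,0,0,0]]'
python3 -m creep '[[30,0,0,0,0,0,0],[30,0,0,0,0,0,0],[30,0,0,0,0,0,0],[30,0,0,0,0,0,0],[30,0,0,0,0,0,0]]' 10
```

```text
time_s: 6.58
tcp_pos: [0.4989, -0.3273, 0.0012]
eef_rot: [180.0, -0.1, -180.0]
contact_force: [-0.2, -0.1, 0.3]
gripper_width: 0.0603
gripper_force: 0.0
time_s: 6.83
tcp_pos: [0.4989, -0.3274, -0.0047]
eef_rot: [180.0, -0.0, -180.0]
contact_force: [-1.2, 0.3, -0.4]
gripper_width: 0.0599
gripper_force: 0.0
time_s: 7.25
tcp_pos: [0.4995, -0.3276, -0.0038]
eef_rot: [-180.0, 0.0, -180.0]
contact_force: [-0.6, -0.9, -0.0]
gripper_width: 0.0357
gripper_force: 10.0
```

```bash
python3 -m creep '[[56,0,0,0,0,0,0],[56,0,0,0,0,0,0],[56,0,0,-0.08,0,0,0],[56,0,0,-0.08,0,0,0],[56,0,0,0,0,0,0]]';python3 -m creep '[[56,0,0,-0.08,0,0,0],[56,0,0,-0.08,0,0,0],[56,0,0,0,0,0,0]]';python3 -m creep '[[56,0,0,-0.08,0,0,0],[56,0,0,0,0,0,0]]'
```

```text
time_s: 7.67
tcp_pos: [0.499, -0.3274, -0.0085]
eef_rot: [180.0, -0.0, -180.0]
contact_force: [0.3, 0.3, -1.6]
gripper_width: 0.0555
gripper_force: 0.0
time_s: 7.92
tcp_pos: [0.499, -0.3274, -0.0125]
eef_rot: [180.0, -0.0, -180.0]
contact_force: [-0.4, 0.5, -0.3]
gripper_width: 0.0559
gripper_force: 0.0
time_s: 8.08
tcp_pos: [0.4991, -0.3274, -0.0144]
eef_rot: [180.0, -0.0, -180.0]
contact_force: [0.2, 0.1, -0.2]
gripper_width: 0.0562
gripper_force: 0.0
```

```bash
for i in 1; do :; done; python3 -m creep '[[56,0,0,-0.08,0,0,0],[56,0,0,0,0,0,0]]';python3 -m creep '[[56,0,0,-0.06,0,0,0],[56,0,0,0,0,0,0]]';python3 -m creep '[[56,0,0,-0.06,0,0,0],[56,0,0,0,0,0,0]]'
```

```text
time_s: 8.25
tcp_pos: [0.4992, -0.3275, -0.0163]
eef_rot: [180.0, -0.0, -180.0]
contact_force: [-0.3, 0.7, -0.3]
gripper_width: 0.0561
gripper_force: 0.0
time_s: 8.42
tcp_pos: [0.4992, -0.3275, -0.0177]
eef_rot: [180.0, -0.0, -180.0]
contact_force: [0.6, -0.4, 0.2]
gripper_width: 0.0562
gripper_force: 0.0
time_s: 8.58
tcp_pos: [0.4992, -0.3275, -0.0192]
eef_rot: [180.0, -0.0, -180.0]
contact_force: [-0.0, -0.7, -0.1]
gripper_width: 0.0562
gripper_force: 0.0
```

```bash
python3 -m creep '[[30,0,0,0,0,0,0],[30,0,0,0,0,0,0],[30,0,0,0,0,0,0],[30,0,0,0,0,0,0],[30,0,0,0.3,0,0,0],[30,0,0,0.7,0,0,0],[30,0,0,1,0,0,0],[30,0,0,1,0,0,0]]' 35
python3 -m creep '[[30,0,0.3,1,0,0,0],[30,0,0.6,1,0,0,0],[30,0,0.9,0.7,0,0,0],[30,0,1,0.3,0,0,0],[30,0,1,0,0,0,0],[30,0,1,0,0,0,0],[30,0,1,0,0,0,0],[30,0,1,0,0,0,0]]'
python3 -m creep '[[30,0,1,0,0,0,0],[30,0,1,0,0,0,0],[30,0,1,0,0,0,0],[30,0,1,0,0,0,0],[30,0,1,0,0,0,0],[30,0,0.9,0,0,0,0],[30,0,0.5,0,0,0,0],[30,0,0.3,0,0,0,0]]'
```

```text
time_s: 9.25
tcp_pos: [0.4984, -0.3272, 0.0564]
eef_rot: [180.0, -0.1, -180.0]
contact_force: [0.6, 0.5, -1.8]
gripper_width: 0.0351
gripper_force: 35.0
time_s: 9.92
tcp_pos: [0.4988, -0.1563, 0.1315]
eef_rot: [180.0, 0.0, 180.0]
contact_force: [1.7, 0.8, -2.4]
gripper_width: 0.0354
gripper_force: 35.0
time_s: 10.58
tcp_pos: [0.499, 0.0114, 0.1314]
eef_rot: [180.0, 0.0, -179.9]
contact_force: [0.7, 0.1, -1.3]
gripper_width: 0.0352
gripper_force: 35.0
```

Run:
```python
from h import *
from plant import *
p=capture("wrist");q=capture("side")
import pickle;pickle.dump((p,q),open("pics/pq.pkl","wb"))
s=r.get_state();print(s["tcp_pos"],s["eef_rot"],p["origin"],s["gripper_force"],s["gripper_width"])
cv2.imwrite("pics/w5.png",np.vstack([cv2.resize(p["frame"][200:384],(800,288)),cv2.resize(q["frame"][140:240,160:420],(800,308),interpolation=cv2.INTER_CUBIC)])[:,:,::-1])
```

```text
[0.49917423 0.01075094 0.13124124] [ 1.79989023e+02  2.72126162e-03 -1.79903222e+02] [0.43377743 0.01188588 0.32582423] 34.999823570251465 0.035362981840994484
```

View pics/w5.png

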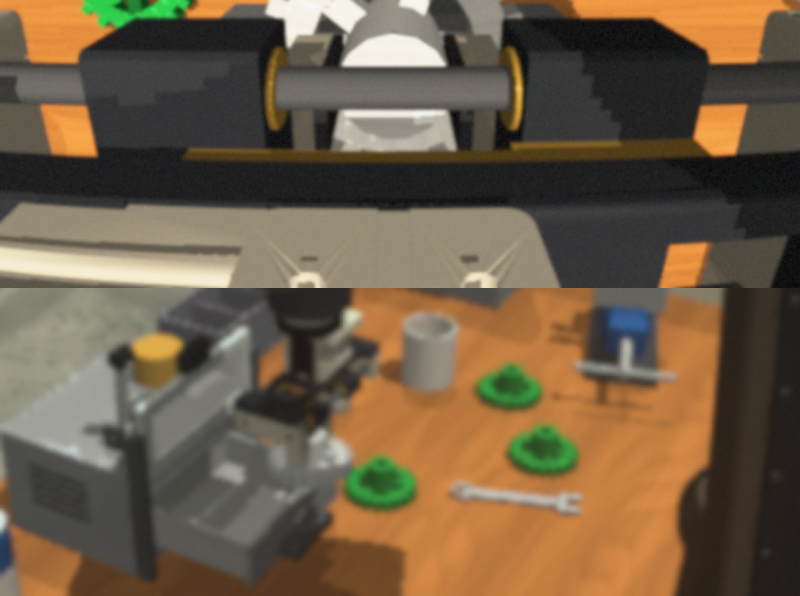

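Run:
```python
from h import *
si=lambda u,v:np.array([u/3+110,v/3+130])
q=[.6665,.0116,.009]
inv=lambda X:(X-np.array([q[0],q[1],0]))@R.from_euler('z',q[2]).as_matrix()
for n,uv,z in(("frontL top",si(393,290),.09),("frontL bottom",si(384,318),.03),("frontR top",si(478,205),.09),("pullL",si(430,287),.049),("pullR",si(472,257),.049),("post +y top",si(291,172),.205),("post bottom outer",si(298,312),0),("postR top",si(398,93),.205),("postL at face base",si(283,303),0),("handle top",si(342,80),.26)): print(n,onz(SI,uv,z).round(3),inv(onz(SI,uv,z)).round(3))
sc=lambda u,v:np.array([u/2.05+40,v/2.05+140])
for n,uv,z in(("post-y top",sc(347,127),.205),("post+y top",sc(524,106),.205),("handle",sc(437,84),.26),("roof-",sc(372,279),.15),("roof+",sc(567,252),.15)): print(n,onz(SC,uv,z).round(3),inv(onz(SC,uv,z)).round(3))
```

```text
frontL top [0.508 0.124 0.09 ] [-0.157  0.114  0.09 ]
frontL bottom [0.53  0.112 0.03 ] [-0.135  0.101  0.03 ]
frontR top [ 0.508 -0.076  0.09 ] [-0.159 -0.086  0.09 ]
pullL [0.501 0.053 0.049] [-0.165  0.043  0.049]
pullR [ 0.488 -0.025  0.049] [-0.179 -0.035  0.049]
post +y top [0.645 0.121 0.205] [-0.021  0.11   0.205]
post bottom outer [0.649 0.127 0.   ] [-0.017  0.115  0.   ]
postR top [ 0.638 -0.096  0.205] [-0.03  -0.107  0.205]
postL at face base [ 0.675  0.122 -0.   ] [ 0.01   0.111 -0.   ]
handle top [ 0.659 -0.007  0.26 ] [-0.007 -0.019  0.26 ]
post-y top [ 0.651 -0.108  0.205] [-0.016 -0.119  0.205]
post+y top [0.651 0.132 0.205] [-0.014  0.121  0.205]
handle [0.652 0.012 0.26 ] [-0.015  0.     0.26 ]
roof- [ 0.867 -0.109  0.15 ] [ 0.199 -0.122  0.15 ]
roof+ [0.868 0.131 0.15 ] [0.203 0.118 0.15 ]
```

```bash
python3 -m creep '[[30,0.5,0,0,0,0,0],[30,0.9,0.1,0,0,0,0],[30,0.9,0,0,0,0,0],[30,0.8,0,0,0,0,0],[30,0.46,0,0,0,0,0],[30,0,0,-0.5,0,0,0],[30,0,0,-0.8,0,0,0],[30,0,0,-0.8,0,0,0]]'
python3 -m creep '[[30,0,0,-0.8,0,0,0],[30,0,0,-0.6,0,0,0],[30,0,0,-0.4,0,0,0],[30,0,0,-0.2,0,0,0],[30,0,0,0,0,0,0]]'
```

```text
time_s: 11.35
tcp_pos: [0.5885, 0.0116, 0.0782]
eef_rot: [180.0, 0.0, 179.9]
contact_force: [-0.1, 0.2, -2.7]
gripper_width: 0.0351
gripper_force: 35.0
time_s: 11.77
tcp_pos: [0.5876, 0.0118, 0.0276]
eef_rot: [-180.0, -0.1, 180.0]
contact_force: [-1.1, -0.6, -3.2]
gripper_width: 0.0351
gripper_force: 35.0
```

```bash
python3 -m creep '[[30,0,0,-0.1,0,0,0],[30,0,0,-0.06,0,0,0],[30,0,0,0,0,0,0]]'; python3 -m creep '[[30,0,0,-0.06,0,0,0],[30,0,0,0,0,0,0]]'; python3 -m creep '[[30,0,0,-0.04,0,0,0],[30,0,0,0,0,0,0]]'
```

```text
time_s: 12.02
tcp_pos: [0.5887, 0.0126, 0.0251]
eef_rot: [180.0, 0.1, -180.0]
contact_force: [-0.2, 0.5, -2.2]
gripper_width: 0.0355
gripper_force: 35.0
time_s: 12.18
tcp_pos: [0.5885, 0.0126, 0.0233]
eef_rot: [180.0, 0.0, -180.0]
contact_force: [-0.2, -1.1, -2.7]
gripper_width: 0.0352
gripper_force: 35.0
time_s: 12.35
tcp_pos: [0.5884, 0.0125, 0.022]
eef_rot: [180.0, 0.0, -180.0]
contact_force: [-0.3, -0.4, -1.9]
gripper_width: 0.0354
gripper_force: 35.0
```

```bash
python3 -m creep '[[30,0,0,-0.04,0,0,0],[30,0,0,0,0,0,0],[30,0,0,0,0,0,0]]'; python3 -m creep '[[30,0,0,-0.04,0,0,0],[30,0,0,0,0,0,0]]'
```

```text
time_s: 12.6
tcp_pos: [0.5884, 0.0125, 0.021]
eef_rot: [180.0, 0.0, -180.0]
contact_force: [-0.1, 0.7, -1.8]
gripper_width: 0.0356
gripper_force: 35.0
time_s: 12.77
tcp_pos: [0.5892, 0.0125, 0.021]
eef_rot: [-180.0, 0.1, -180.0]
contact_force: [-1.4, -0.6, 4.7]
gripper_width: 0.0356
gripper_force: 35.0
```

```bash
python3 -m creep '[[42,0,0,0,0,0,0],[50,0,0,0,0,0,0],[54,0,0,0,0,0,0],[54,0,0,0,0,0,0],[54,0,0,0.3,0,0,0],[54,0,0,0.8,0,0,0],[54,0,0,1,0,0,0],[54,0,0,1,0,0,0]]'
python3 -m creep '[[54,-0.5,0,1,0,0,0],[54,-1,0,1,0,0,0],[54,-1,0,0.8,0,0,0],[54,-1,0,0,0,0,0],[54,-1,0,0,0,0,0],[54,-0.5,0,0,0,0,0],[10,0,0,0,0,0,0],[0,0,0,0,0,0,0]]'
python3 - <<'E'
from h import *
from plant import *
p=capture("wrist");q=capture("side")
import pickle;pickle.dump((p,q),open("pics/pq.pkl","wb"))
s=r.get_state();print(s["tcp_pos"],s["eef_rot"])
for n,z in(("gear",.05),("drawer_pull",.058)):
  for c in(q,):
    for d in outline_of(c,n)[:3]:
      m=cv2.moments(d["region"].astype(np.uint8));u=(m["m10"]/m["m00"],m["m01"]/m["m00"]);print(n,round(d["conf"],2),d["bbox"],onz(c,u,z).round(3))
cv2.imwrite("pics/w6.png",np.hstack([cv2.resize(p["frame"],(400,300)),cv2.resize(q["frame"][140:240,190:320],(390,300),interpolation=cv2.INTER_CUBIC)])[:,:,::-1])
E
```

```text
time_s: 13.43
tcp_pos: [0.5879, 0.0123, 0.0984]
eef_rot: [-180.0, -0.1, -180.0]
contact_force: [0.2, 0.1, 0.2]
gripper_width: 0.0538
gripper_force: 0.0
time_s: 14.1
tcp_pos: [0.4637, 0.0127, 0.1684]
eef_rot: [180.0, 0.1, -179.9]
contact_force: [0.3, 0.1, 0.4]
gripper_width: 0.046
gripper_force: 0.0
[0.46433093 0.01267069 0.16776133] [-1.79994506e+02  3.32692484e-02 -1.79972002e+02]
gear 0.72 [324.5, 181.9, 347.5, 199.3] [ 0.323 -0.3    0.05 ]
gear 0.66 [270.1, 194.1, 297.6, 212.7] [ 0.471 -0.125  0.05 ]
gear 0.61 [230.6, 204.1, 252.8, 223.1] [0.592 0.008 0.05 ]
drawer_pull 0.94 [207.5, 181.7, 271.8, 236.0] [0.593 0.006 0.058]
```

View pics/w6.png

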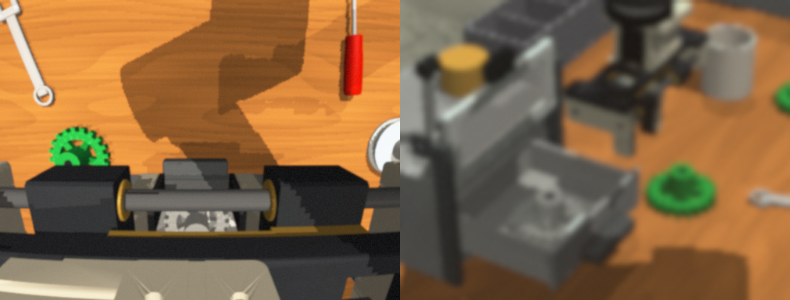

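```bash
python3 - <<'E'
from h import *
import pickle
p,q=pickle.load(open("pics/pq.pkl","rb"))
for v in(198,202,206): print(v,onz(p,(250,v),.058).round(4))
print(onz(p,(207,202),.058),onz(p,(292,202),.058))
E
python3 -m creep '[[0,-0.2,0,0,0,-7,0],[0,-0.2,0,-0.5,0,-7,0],[0,0,0,-0.8,0,-7,0],[0,0,0,-0.8,0,-7,0],[0,0,0,-0.8,0,-7,0],[0,0,0,-0.8,0,0,0],[0,0,0,-0.8,0,0,0],[0,0,0,-0.8,0,0,0]]'
python3 -m creep '[[0,0,0,-0.6,0,0,0],[0,0,0,-0.4,0,0,0],[0,0,0,0,0,0,0]]'
```

```text
198 [0.4834 0.0118 0.058 ]
202 [0.4878 0.0118 0.058 ]
206 [0.4922 0.0118 0.058 ]
[ 0.48788107 -0.03353941  0.058     ] [0.48771777 0.05614799 0.058     ]
time_s: 14.97
tcp_pos: [0.5035, -0.0122, 0.122]
eef_rot: [177.0, 25.4, 179.9]
contact_force: [0.5, -0.4, 0.8]
gripper_width: 0.0006
gripper_force: 0.0
time_s: 15.22
tcp_pos: [0.5069, -0.0156, 0.1024]
eef_rot: [176.7, 24.3, 179.9]
contact_force: [-0.6, -0.3, 1.1]
gripper_width: 0.0003
gripper_force: 0.0
```

```bash
python3 -c "
from plant import r
s=r.get_state();print(s['joints'].round(1),s['tcp_pos'],s['eef_rot'])"
```

```text
[  23.8   -5.3  -58.2   26.2  -14.9 -137.3] [ 0.5068502  -0.01558297  0.1024244 ] [176.6648092   24.33663119 179.94197789]
```

```bash
python3 -m creep '[[0,0,0,0.9,0,7,0],[0,0,0,0.9,0,7,0],[0,0,0,0.9,0,7,0],[0,0,0,0.8,0,7,0],[0,0,0,0,0,7,0],[0,0,0,0,0,0,0],[0,0,0,0,0,0,0],[0,0,0,0,0,0,0]]'
python3 -c "
from plant import r
s=r.get_state();print(s['joints'].round(1),s['tcp_pos'],s['eef_rot'])"
```

```text
time_s: 15.88
tcp_pos: [0.5152, -0.033, 0.167]
eef_rot: [178.9, -2.0, 179.1]
contact_force: [-0.3, 0.2, -0.5]
gripper_width: 0.0006
gripper_force: 0.0
[  16.7    8.   -18.7   -1.8  -64.9 -106.8] [ 0.51523216 -0.03295091  0.16704076] [178.89513434  -1.9768301  179.13497001]
```

```bash
python3 -m creep '[[0,-0.6,0.45,0,0,0,0],[0,-0.8,0.5,0,0,0,0],[0,-0.8,0.5,0,0,0,0],[0,-0.4,0.33,0,0,0,0],[0,0,0,0,0,0,0]]'
cat > o.py <<'E'
from h import *
from plant import *
import sys
s=r.get_state();t=float(sys.argv[1]) # lean-back deg
Rt=R.from_euler('y',-t,degrees=True).as_matrix()@Rm([180,0,180])
print(s['tcp_pos'].round(4),s['joints'].round(1),s['contact_force'].round(1),"rotvec",R.from_matrix(Rt@Rm(s['eef_rot']).T).as_rotvec(degrees=True).round(1))
E
python3 o.py 0
```

```text
time_s: 16.3
tcp_pos: [0.4477, 0.0122, 0.1689]
eef_rot: [178.8, -1.7, 179.3]
contact_force: [-0.4, -0.1, -0.6]
gripper_width: 0.0
gripper_force: 0.0
[0.4477 0.0122 0.1689] [  25.     0.8  -26.2   -2.1  -64.  -114.8] [-0.4 -0.1 -0.6] rotvec [-1.2 -1.7  0.8]
```

```bash
python3 -m creep '[[0,0,0,-0.5,-1.2,-1.7,0.8],[0,0,0,-1,0,0,0],[0,0,0,-1,0,0,0],[0,0,0,-1,0,0,0],[0,0,0,-1,0,0,0],[0,0,0,-1,0,0,0],[0,0,0,-0.8,0,0,0],[0,0,0,-0.5,0,0,0]]'
python3 -m creep '[[0,0.3,0,-0.3,0,0,0],[0,0.3,0,0,0,0,0],[0,0.3,0,0,0,0,0],[0,0.2,0,0,0,0,0],[0,0.2,0,0,0,0,0],[0,0.2,0,0,0,0,0],[0,0.2,0,0,0,0,0]]'
python3 o.py 0
```

```text
time_s: 16.97
tcp_pos: [0.4493, 0.011, -0.0033]
eef_rot: [-179.9, -0.2, 180.0]
contact_force: [-1.2, -0.1, 0.5]
gripper_width: 0.0003
gripper_force: 0.0
time_s: 17.55
tcp_pos: [0.4934, 0.0116, -0.0092]
eef_rot: [-180.0, -0.2, 179.9]
contact_force: [-3.4, 0.9, 2.5]
gripper_width: 0.0002
gripper_force: 1.4
[ 0.4934  0.0116 -0.0092] [ 2.420e+01  1.700e+01 -3.580e+01 -1.000e-01 -3.750e+01 -1.142e+02] [-3.4  0.9  2.5] rotvec [ 0.  -0.2  0.1]
```

```bash
python3 -m creep '[[0,0.25,0,0,0,0,0],[0,0.3,0,0,0,0,0],[0,0.3,0,0,0,0,0],[0,0.3,0,0,0,0,0],[0,0.3,0,0,0,0,0],[0,0.3,0,0,0,0,0],[0,0.2,0,0,0,0,0],[0,0.1,0,0,0,0,0]]'
python3 -m creep '[[0,-0.3,0,0,0,0,0],[0,-0.5,0,0.3,0,-6,0],[0,0,0,0.3,0,-6,0],[0,0,0,0.3,0,-6,0],[0,0,0,0,0,-6,0],[0,0,0,0,0,-6,0],[0,0,0,0,0,0,0]]'
python3 o.py 30
```

```text
time_s: 18.22
tcp_pos: [0.5451, 0.0117, -0.0098]
eef_rot: [-180.0, -0.2, 179.9]
contact_force: [-3.5, 1.6, 0.3]
gripper_width: 0.0004
gripper_force: 1.3
time_s: 18.8
tcp_pos: [0.5555, -0.0063, 0.0562]
eef_rot: [179.2, 21.1, 179.7]
contact_force: [-0.5, -2.3, -0.5]
gripper_width: 0.0006
gripper_force: 0.0
[ 0.5555 -0.0063  0.0562] [  18.4    5.3  -58.1   43.7   -8.6 -150.9] [-0.5 -2.3 -0.5] rotvec [-0.7 -8.9 -0. ]
```

```bash
cat > fk.py <<'E'
from h import *
from scipy.optimize import least_squares
S=[([-59.181,20.546,.682,0,-70.136,-16.507],[.167,-.654,.19],[180,0,-165.688]),
([24.2,17.,-35.8,-.1,-37.5,-114.2],[.4934,.0116,-.0092],[180,-.2,179.9]),
([23.8,-5.3,-58.2,26.2,-14.9,-137.3],[.50685,-.01558,.10242],[176.66,24.34,179.94]),
([16.7,8,-18.7,-1.8,-64.9,-106.8],[.51523,-.03295,.16704],[178.895,-1.977,179.135]),
([25,.8,-26.2,-2.1,-64,-114.8],[.4477,.0122,.1689],[178.8,-1.7,179.3]),
([18.4,5.3,-58.1,43.7,-8.6,-150.9],[.5555,-.0063,.0562],[179.2,21.1,179.7])]
A=lambda ax,d:R.from_euler(ax,d,degrees=True).as_matrix()
def fk(P,q,s=(1,1,1)):
    a,h,L1,L2,e,d,L3,g=P
    T=A('z',q[0]);p=T@[a,d,h]
    U=T@A('y',q[1]);p=p+U@[0,0,L1]
    F=T@A('y',q[1]-q[2]);p=p+F@[L2,0,e]      # forearm along x
    W=F@A('x',s[0]*q[3])@A('y',-q[4])       # tool along x
    p=p+W@[L3,0,0]
    return p,W@A('x',s[1]*q[5]+g)@A('y',90)
if __name__=="__main__":
  for s in((1,1),(-1,1),(1,-1),(-1,-1)):
   for g in(0,90,180,270):
    f=lambda P:np.concatenate([np.r_[(x-np.array(t))*5,0.3*R.from_matrix(M@Rm(e).T).as_rotvec()] for (q,t,e) in S for x,M in[fk(P,q,s)]])
    z=least_squares(f,[0,.4,.65,.46,0,-.19,.3,g])
    if z.cost<.1: print(s,g,z.cost,z.x.round(4).tolist());print(f(z.x).reshape(6,6).round(3).tolist())
E
python3 fk.py
```

```text
(-1, -1) 0 0.09110319791352019 [0.0895, 0.2736, 0.5844, 0.3625, 0.0063, -0.1767, 0.5264, -90.0197]
[[0.04, 0.079, -0.064, -0.0, -0.0, 0.0], [0.091, 0.126, 0.152, -0.0, 0.001, 0.0], [0.089, -0.057, -0.056, -0.0, 0.0, -0.0], [-0.031, 0.084, 0.011, -0.0, 0.0, 0.0], [-0.024, 0.093, 0.021, 0.0, 0.0, -0.0], [-0.071, -0.286, -0.064, -0.0, -0.0, -0.0]]
(-1, -1) 90 0.09110319791359359 [0.0895, 0.2736, 0.5844, 0.3625, 0.0063, -0.1767, 0.5264, 269.9803]
[[0.04, 0.079, -0.064, -0.0, -0.0, 0.0], [0.091, 0.126, 0.152, -0.0, 0.001, 0.0], [0.089, -0.057, -0.056, -0.0, 0.0, -0.0], [-0.031, 0.084, 0.011, -0.0, 0.0, 0.0], [-0.024, 0.093, 0.021, 0.0, 0.0, -0.0], [-0.071, -0.286, -0.064, -0.0, -0.0, -0.0]]
(-1, -1) 180 0.09110319791352034 [0.0895, 0.2736, 0.5844, 0.3625, 0.0063, -0.1767, 0.5264, 269.9803]
[[0.04, 0.079, -0.064, -0.0, -0.0, 0.0], [0.091, 0.126, 0.152, -0.0, 0.001, 0.0], [0.089, -0.057, -0.056, -0.0, 0.0, -0.0], [-0.031, 0.084, 0.011, -0.0, 0.0, 0.0], [-0.024, 0.093, 0.021, 0.0, 0.0, -0.0], [-0.071, -0.286, -0.064, -0.0, -0.0, -0.0]]
(-1, -1) 270 0.0911031979135203 [0.0895, 0.2736, 0.5844, 0.3625, 0.0063, -0.1767, 0.5264, 269.9803]
[[0.04, 0.079, -0.064, -0.0, -0.0, 0.0], [0.091, 0.126, 0.152, -0.0, 0.001, 0.0], [0.089, -0.057, -0.056, -0.0, 0.0, -0.0], [-0.031, 0.084, 0.011, -0.0, 0.0, 0.0], [-0.024, 0.093, 0.021, 0.0, 0.0, -0.0], [-0.071, -0.286, -0.064, -0.0, -0.0, -0.0]]
```

```bash
sed -i 's/a,h,L1,L2,e,d,L3,g=P/a,h,L1,L2,e,d,L3,g,w=P/; s/W@\[L3,0,0\]/W@[L3,w,0]/; s/-.19,.3,g\]/-.05,.3,g,-.15]/; s/for g in(0,90,180,270)/for g in(270,)/' fk.py; python3 fk.py
```

```text
(-1, -1) 270 1.675077803873841e-05 [0.0016, 0.196, 0.6017, 0.4615, 0.0006, -0.0007, 0.4133, 269.9803, -0.191]
[[-0.0, 0.0, -0.0, -0.0, -0.0, 0.0], [-0.001, 0.002, -0.001, -0.0, 0.001, 0.0], [-0.001, -0.002, -0.001, -0.0, 0.0, -0.0], [-0.001, -0.001, -0.002, -0.0, 0.0, 0.0], [0.001, 0.002, 0.003, 0.0, 0.0, -0.0], [0.002, -0.0, 0.001, -0.0, -0.0, -0.0]]
```

```bash
cat > ik.py <<'E'
from fk import *
P=[0.0016,.196,.6017,.4615,.0006,-.0007,.4133,269.9803,-.191]
lo=np.array([-176,-82,-58.2,-173.8,-174.7,-.2]);hi=np.array([176,121.7,71.7,95.5,-.2,173.6]);lo[5]=-173.6
def pose(t,tw=0): return A('y',-t)@A('x',tw)@Rm([180,0,180])
def ik(x,Rt,seeds=((18,10,-50,5,-25,-125),(18,10,-50,40,-10,-150),(18,10,-45,-170,-20,50),(0,20,-30,-40,-20,-100))):
    b=None
    for q0 in seeds:
        f=lambda q:np.r_[(fk(P,q,(-1,-1))[0]-x)*10,R.from_matrix(fk(P,q,(-1,-1))[1]@Rt.T).as_rotvec()*2]
        z=least_squares(f,np.clip(q0,lo+.1,hi-.1),bounds=(lo,hi),x_scale=50)
        if b is None or z.cost<b.cost:b=z
    return b
if __name__=="__main__":
  off=.038
  for t in(0,10,15,20,25,30,35):
    for xt in(.54,.57,.60,.63):
        Rt=pose(t);x=np.array([xt,.0116,.045])+Rt[:,2]*off
        b=ik(x,Rt);print(t,xt,x.round(3),"cost %.1e"%b.cost,b.x.round(1))
E
python3 ik.py
```

```text
0 0.54 [0.54  0.012 0.007] cost 2.5e-29 [  22.    19.   -29.3   -0.   -41.6 -112. ]
0 0.57 [0.57  0.012 0.007] cost 3.1e-29 [  20.8   21.4  -25.5   -0.   -43.2 -110.8]
0 0.6 [0.6   0.012 0.007] cost 2.1e-28 [  19.7   23.6  -21.5   -0.   -44.8 -109.8]
0 0.63 [0.63  0.012 0.007] cost 8.0e-28 [  18.8   25.9  -17.5    0.   -46.6 -108.8]
10 0.54 [0.547 0.012 0.008] cost 1.8e-29 [  24.8   14.3  -41.7    9.9  -25.2 -123.5]
10 0.57 [0.577 0.012 0.008] cost 1.1e-29 [  23.4   16.7  -37.6    8.8  -26.7 -120.9]
10 0.6 [0.607 0.012 0.008] cost 3.1e-29 [  22.    19.1  -33.5    7.9  -28.4 -118.7]
10 0.63 [0.637 0.012 0.008] cost 1.4e-21 [  20.9   21.4  -29.3    7.1  -30.2 -116.7]
15 0.54 [0.55  0.012 0.008] cost 1.4e-22 [  24.3   12.2  -51.8   26.6  -13.8 -139.5]
15 0.57 [0.58  0.012 0.008] cost 7.7e-31 [  23.5   14.7  -46.8   22.1  -15.9 -134.1]
15 0.6 [0.61  0.012 0.008] cost 2.4e-31 [  22.5   17.1  -41.9   18.7  -18.  -129.6]
15 0.63 [0.64  0.012 0.008] cost 3.2e-31 [  21.5   19.4  -37.2   16.   -20.1 -125.9]
20 0.54 [0.553 0.012 0.009] cost 5.3e-03 [  18.3   10.8  -58.2   46.8   -6.1 -154.1]
20
[... 568 characters left out ...]
   44.    -4.3 -148.1]
30 0.54 [0.559 0.012 0.012] cost 4.9e-02 [ -18.    11.7  -49.2 -168.4   -1.8   93.9]
30 0.57 [0.589 0.012 0.012] cost 4.5e-02 [ -17.1   13.7  -47.  -173.8   -0.7   98.6]
30 0.6 [0.619 0.012 0.012] cost 4.2e-02 [ -16.3   15.8  -43.9 -173.8   -0.2   97.9]
30 0.63 [0.649 0.012 0.012] cost 4.0e-02 [ -15.5   17.8  -41.1 -173.8   -0.2   97.2]
35 0.54 [0.562 0.012 0.014] cost 2.8e-02 [ -11.4   11.7  -40.2 -120.7   -4.5   39.6]
35 0.57 [0.592 0.012 0.014] cost 3.1e-02 [ -13.9   14.   -39.8 -131.7   -5.5   52.7]
35 0.6 [0.622 0.012 0.014] cost 3.3e-02 [ -14.8   16.1  -38.9 -140.8   -5.7   62.5]
35 0.63 [0.652 0.012 0.014] cost 3.5e-02 [ -14.9   18.1  -37.6 -148.7   -5.3   70.6]
```

```bash
cat > g.py <<'E'
from ik import *
off=.038
sd=((22,17,-42,19,-18,-130),(20,17,-50,50,-8,-150),(-15,17,-40,-165,-10,90),(-15,17,-30,-120,-25,50),(-10,17,-40,-90,-20,0))
for t in(17,18,20,25,30):
    for tw in(-40,-25,-12,-6,0,6,12,25,40):
        o=[]
        for xt in(.56,.63):
            Rt=pose(t,tw);x=np.array([xt,.0116,.022])+Rt[:,2]*off
            b=ik(x,Rt,sd);o.append(b.x.round(0).astype(int).tolist() if b.cost<1e-6 else None)
        if any(o):print(t,tw,o)
E
python3 g.py; python3 o.py 15
```

```text
17 0 [None, [18, 20, -47, 39, -8, -146]]
17 6 [[22, 16, -44, 3, -12, -113], [19, 21, -33, -1, -18, -106]]
17 12 [[15, 17, -33, -21, -21, -85], [13, 22, -25, -19, -25, -85]]
17 25 [[-1, 21, -22, -43, -39, -53], [0, 25, -15, -41, -40, -57]]
17 40 [[-14, 28, -15, -54, -57, -35], [-12, 32, -7, -53, -58, -40]]
18 6 [[22, 16, -46, 6, -9, -117], [19, 21, -35, 0, -15, -108]]
18 12 [[15, 17, -34, -21, -20, -84], [13, 22, -26, -20, -24, -84]]
18 25 [[-1, 21, -23, -44, -38, -51], [0, 25, -15, -42, -40, -55]]
18 40 [[-14, 28, -15, -55, -56, -33], [-12, 32, -8, -54, -57, -38]]
20 6 [None, [19, 21, -38, 4, -11, -112]]
20 12 [[15, 16, -35, -22, -17, -83], [13, 21, -27, -21, -21, -83]]
20 25 [[-2, 20, -23, -46, -37, -48], [-1, 25, -16, -44, -38, -52]]
20 40 [[-15, 28, -16, -57, -55, -30], [-12, 32, -9, -55, -56, -35]]
25 12 [[15, 16, -37, -28, -12, -76], [13, 20, -29, -25, -15, -77]]
25 25 [[-4, 20, -25, -53, -34, -38], [-3, 24, -18, -50, -35, -43]]
25 40 [[-17, 28, -18, -61, -54, -22], [-14, 31, -10, -59, -55, -28]]
30 12 [[13, 15, -36, -39, -9, -62], [12, 20, -30, -34, -10, -67]]
30 25 [[-8, 20, -26, -61, -33, -26], [-5, 24, -19, -57, -33, -32]]
30 40 [[-19, 28, -19, -65, -54, -13], [-16, 31, -12, -64, -54, -19]]
[ 0.5555 -0.0063  0.0562] [  18.4    5.3  -58.1   43.7   -8.6 -150.9] [-0.5 -2.3 -0.5] rotvec [-0.7  6.1  0.1]
```

```bash
sed -i 's/^Rt=.*/w=float(sys.argv[2]);Rt=R.from_euler("y",-t,degrees=True).as_matrix()@R.from_euler("x",w,degrees=True).as_matrix()@Rm([180,0,180])/' o.py
python3 -m creep '[[0,-0.4,0.3,1,0,6,0],[0,-0.4,0.3,1,0,6,0],[0,0,0.3,0.5,0,6,0],[0,0,0.3,0,0,0,0]]'; python3 o.py 25 18; python3 o.py 10 18
```

```text
time_s: 19.13
tcp_pos: [0.5682, -0.0166, 0.0969]
eef_rot: [-177.5, 12.5, 178.9]
contact_force: [3.3, 1.6, 1.8]
gripper_width: 0.0003
gripper_force: 0.0
[ 0.5682 -0.0166  0.0969] [  23.4    7.6  -36.7   12.7  -35.9 -124.4] [3.3 1.6 1.8] rotvec [ 19.3 -12.6   7.7]
[ 0.5682 -0.0166  0.0969] [  23.4    7.6  -36.7   12.7  -35.9 -124.4] [3.3 1.6 1.8] rotvec [20.1  2.3  5.1]
```

```bash
python3 -m creep '[[0,-0.2,0.2,0.5,6,0.7,1.5],[0,-0.3,0.4,0.3,6,0.7,1.5],[0,-0.3,0.5,0,6,0.7,1.5],[0,-0.2,0.5,0,2,0,0.5],[0,0,0,0,0,0,0]]'; python3 o.py 25 18
```

```text
time_s: 19.55
tcp_pos: [0.5394, 0.011, 0.1056]
eef_rot: [165.9, 10.1, 179.4]
contact_force: [0.7, -1.0, -0.4]
gripper_width: 0.0005
gripper_force: 0.0
[0.5394 0.011  0.1056] [ 11.9   7.4 -25.1 -16.3 -45.9 -91.1] [ 0.7 -1.  -0.4] rotvec [  3.6 -15.    1.8]
```

```bash
python3 -m creep '[[0,0,0.2,0,1.2,-5,0.6],[0,0,0.28,-0.4,1.2,-5,0.6],[0,0,0,-0.8,1.2,-5,0.6],[0,0,0,-0.9,0,0,0],[0,0,0,-0.8,0,0,0],[0,0,0,-0.6,0,0,0],[0,0,0,-0.36,0,0,0],[0,0,0,0,0,0,0]]'; python3 o.py 25 18
```

```text
time_s: 20.22
tcp_pos: [0.5373, 0.0229, 0.0079]
eef_rot: [162.4, 24.3, -179.7]
contact_force: [-0.4, -0.1, 0.2]
gripper_width: 0.0006
gripper_force: 0.0
[0.5373 0.0229 0.0079] [  6.6  12.2 -33.6 -40.4 -23.4 -58.1] [-0.4 -0.1  0.2] rotvec [ 0.3 -0.7 -0.1]
```

Reached. Now push in with force feedback.

```bash
python3 -m creep '[[0,0.3,0,0,0,0,0],[0,0.3,0,0,0,0,0],[0,0.3,0,0,0,0,0],[0,0.3,0,0,0,0,0],[0,0.3,0,0,0,0,0],[0,0.3,0,0,0,0,0]]';python3 -m creep '[[0,0.3,0,0,0,0,0],[0,0.3,0,0,0,0,0],[0,0.3,0,0,0,0,0],[0,0.3,0,0,0,0,0]]'
```

```text
time_s: 20.72
tcp_pos: [0.5849, 0.0237, 0.0107]
eef_rot: [162.3, 24.5, -179.7]
contact_force: [-2.6, 0.0, 1.4]
gripper_width: 0.0006
gripper_force: 1.4
time_s: 21.05
tcp_pos: [0.6148, 0.0236, 0.0103]
eef_rot: [162.3, 24.5, -179.8]
contact_force: [-2.7, 1.8, 1.9]
gripper_width: 0.0001
gripper_force: 1.4
```

```bash
python3 -m creep '[[0,0.3,0,0,0,0,0],[0,0.25,0,0,0,0,0],[0,0.2,0,0,0,0,0],[0,0,0,0,0,0,0]]';python3 -m creep '[[0,0.1,0,0,0,0,0],[0,0.1,0,0,0,0,0],[0,0,0,0,0,0,0]]';python3 -m creep '[[0,0.1,0,0,0,0,0],[0,0,0,0,0,0,0]]'
```

```text
time_s: 21.38
tcp_pos: [0.6344, 0.0234, 0.0104]
eef_rot: [162.3, 24.6, -179.8]
contact_force: [-0.1, 0.3, 0.1]
gripper_width: 0.0004
gripper_force: 0.0
time_s: 21.63
tcp_pos: [0.6381, 0.0234, 0.0103]
eef_rot: [162.3, 24.5, -179.8]
contact_force: [-1.9, -0.9, -0.2]
gripper_width: 0.0003
gripper_force: 0.4
time_s: 21.8
tcp_pos: [0.6406, 0.0234, 0.0104]
eef_rot: [162.3, 24.5, -179.8]
contact_force: [-0.9, -0.3, 0.3]
gripper_width: 0.0004
gripper_force: 0.7
```

```bash
python3 -m creep '[[0,0.1,0,0,0,0,0],[0,0,0,0,0,0,0]]';python3 -m creep '[[0,0.1,0,0,0,0,0],[0,0,0,0,0,0,0]]';python3 -m creep '[[0,0.08,0,0,0,0,0],[0,0,0,0,0,0,0]]'
```

```text
time_s: 21.97
tcp_pos: [0.6432, 0.0234, 0.0104]
eef_rot: [162.3, 24.5, -179.8]
contact_force: [-1.5, -0.8, 0.3]
gripper_width: 0.0003
gripper_force: 0.8
time_s: 22.13
tcp_pos: [0.6441, 0.0236, 0.0098]
eef_rot: [162.2, 24.4, -179.7]
contact_force: [-6.3, -1.4, 3.0]
gripper_width: 0.0003
gripper_force: 3.3
time_s: 22.3
tcp_pos: [0.6442, 0.0238, 0.0092]
eef_rot: [162.2, 24.2, -179.7]
contact_force: [-12.4, -1.4, 7.9]
gripper_width: 0.0006
gripper_force: 6.2
```

```bash
python3 -m creep '[[0,0,0,0,0,0,0],[0,0,0,0,0,0,0],[0,-0.4,0,0,0,0,0],[0,-0.8,0,0,0,0,0],[0,-0.9,0,0,0,0,0],[0,-0.9,0,0.5,0,0,0],[0,-0.8,0,0.9,0,0,0],[0,-0.2,0,1,0,0,0]]'
python3 -m creep '[[0,0,0,1,-3,0,0],[0,0,0,1,-3,3,0],[0,0,0,1,-3,3,0],[0,0,0,1,-3,3,0],[0,0,0,1,-3,3,0],[0,0,0,1,0,0,0],[0,0,0,0.9,0,0,0],[0,0,0,0,0,0,0]]'
python3 o.py 10 0
python3 - <<'E'
from h import *
from plant import *
q=capture("side");p=capture("scene")
cv2.imwrite("pics/w7.png",np.hstack([cv2.resize(q["frame"][130:240,150:290],(500,400),interpolation=cv2.INTER_CUBIC),cv2.resize(p["frame"][150:260,200:305],(300,400),interpolation=cv2.INTER_CUBIC)])[:,:,::-1])
E
```

```text
time_s: 22.97
tcp_pos: [0.5442, 0.0231, 0.0696]
eef_rot: [162.2, 24.3, -179.9]
contact_force: [-0.5, -0.1, -0.3]
gripper_width: 0.0006
gripper_force: 0.0
time_s: 23.63
tcp_pos: [0.5494, 0.0244, 0.2391]
eef_rot: [176.2, 12.5, -174.9]
contact_force: [0.3, 0.0, 0.1]
gripper_width: 0.0004
gripper_force: 0.0
[0.5494 0.0244 0.2391] [  23.2   -1.4  -21.4    0.3  -56.9 -107.8] [0.3 0.  0.1] rotvec [-3.8  2.4 -5.8]
```

View pics/w7.png

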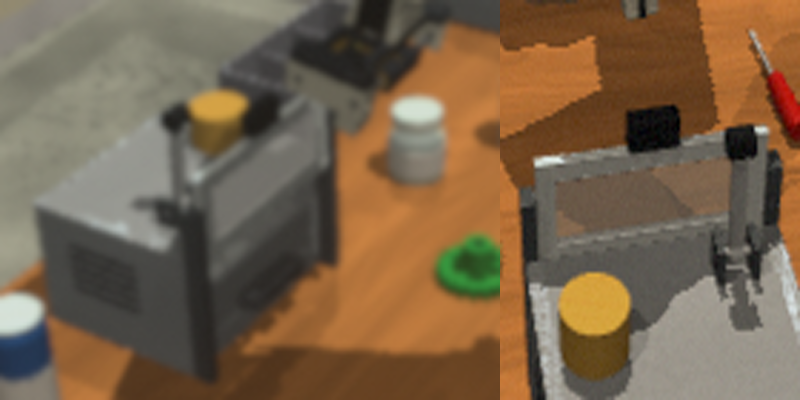

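Run:
```python
from h import *
def tri(a,b):
    (o1,v1),(o2,v2)=ray(SC,a),ray(SI,b)
    t=np.linalg.lstsq(np.c_[v1,-v2],o2-o1,rcond=None)[0];return (o1+t[0]*v1).round(4),(o2+t[1]*v2).round(4)
print("handle",tri((253.6,185.2),(223.4,161.1)))
s=lambda u,v:(200+(u-500)*.35,150+v*.275); d=lambda u,v:(150+u*.28,130+v*.275)
print("knob",tri(s(741,143),d(175,118)))
```

```text
handle (array([0.6552, 0.0121, 0.2484]), array([0.6521, 0.008 , 0.2511]))
knob (array([0.7064, 0.0823, 0.265 ]), array([0.7049, 0.0803, 0.266 ]))
```

```bash
python3 -m creep '[[0,0.3,-0.14,0.5,-1.9,1.2,-2.9],[0,0.8,-0.2,0.1,-1.9,1.2,-2.9],[0,0.9,-0.2,0,0,0,0],[0,0.9,0,0,0,0,0],[0,0.7,0,0,0,0,0],[0,0.4,0,0,0,0,0],[0,0,0,-0.4,0,0,0],[0,0,0,0,0,0,0]]'
python3 -m creep '[[0,0,0,-0.2,0,0,0],[0,0,0,-0.2,0,0,0],[0,0,0,-0.2,0,0,0],[0,0,0,-0.2,0,0,0]]';python3 o.py 10 0
```

```text
time_s: 24.4
tcp_pos: [0.6448, 0.0094, 0.2349]
eef_rot: [-179.9, 9.2, 179.8]
contact_force: [-0.9, 0.3, 0.2]
gripper_width: 0.0001
gripper_force: 0.0
time_s: 24.73
tcp_pos: [0.6458, 0.0096, 0.2188]
eef_rot: [-179.9, 9.5, 179.9]
contact_force: [-1.8, 0.2, 3.9]
gripper_width: 0.0005
gripper_force: 2.0
[0.6458 0.0096 0.2188] [  20.4   10.6  -11.6    3.9  -59.  -112.2] [-1.8  0.2  3.9] rotvec [ 0.1 -0.5  0.1]
```

```bash
python3 -m creep '[[0,0,0,-0.25,0,0,0],[0,0,0,-0.3,0,0,0],[0,0,0,-0.3,0,0,0],[0,0,0,-0.3,0,0,0]]';python3 -m creep '[[0,0,0,-0.3,0,0,0],[0,0,0,-0.3,0,0,0],[0,0,0,-0.3,0,0,0]]';python3 -m creep '[[0,0,0,-0.2,0,0,0],[0,0,0,0,0,0,0]]'
```

```text
time_s: 25.07
tcp_pos: [0.6459, 0.0095, 0.1887]
eef_rot: [-179.9, 9.4, 179.9]
contact_force: [-3.5, -0.1, 4.0]
gripper_width: 0.0003
gripper_force: 2.2
time_s: 25.32
tcp_pos: [0.6461, 0.0096, 0.1661]
eef_rot: [-179.9, 9.4, 179.9]
contact_force: [-4.5, -0.3, 4.8]
gripper_width: 0.0006
gripper_force: 2.2
time_s: 25.48
tcp_pos: [0.6461, 0.0096, 0.1605]
eef_rot: [-179.9, 9.4, 179.9]
contact_force: [-1.0, -0.7, 0.1]
gripper_width: 0.0003
gripper_force: 0.0
```

```bash
python3 -m creep '[[0,0,0,-0.12,0,0,0],[0,0,0,-0.12,0,0,0],[0,0,0,0,0,0,0]]';python3 -m creep '[[0,0,0,-0.1,0,0,0],[0,0,0,0,0,0,0]]';python3 -m creep '[[0,0,0,-0.08,0,0,0],[0,0,0,0,0,0,0]]'
```

```text
time_s: 25.73
tcp_pos: [0.6469, 0.0098, 0.1561]
eef_rot: [-179.9, 9.5, 179.9]
contact_force: [1.2, -1.2, 0.1]
gripper_width: 0.0002
gripper_force: 0.3
time_s: 25.9
tcp_pos: [0.6469, 0.0098, 0.1538]
eef_rot: [-179.9, 9.5, 179.9]
contact_force: [0.1, -0.6, 2.1]
gripper_width: 0.0006
gripper_force: 0.7
time_s: 26.07
tcp_pos: [0.6471, 0.0097, 0.1531]
eef_rot: [-179.9, 9.6, 179.9]
contact_force: [-3.1, 0.9, 7.5]
gripper_width: 0.0005
gripper_force: 4.4
```

```bash
python3 -m creep '[[0,0,0,-0.06,0,0,0],[0,0,0,0,0,0,0],[0,0,0,0.5,0,0,0],[0,0,0,1,0,0,0],[0,0,0,1,0,0,0],[0,0,0,1,0,0,0],[0,0,0,1,0,0,0],[0,0,0,0.7,0,0,0]]'
python3 -m creep '[[0,0.3,0.2,0,0,4.8,0],[0,0.7,0.6,0,0,4.8,0],[0,0.8,0.6,0,0,0,0],[0,0.8,0.6,0,0,0,0],[0,0.8,0.6,0,0,0,0],[0,0.4,0.3,0,0,0,0],[0,0,0,0,0,0,0]]';python3 o.py 0 0
```

```text
time_s: 26.73
tcp_pos: [0.6469, 0.0097, 0.2826]
eef_rot: [-179.9, 9.6, 179.9]
contact_force: [0.7, 0.6, 0.6]
gripper_width: 0.0003
gripper_force: 0.0
time_s: 27.32
tcp_pos: [0.7427, 0.0839, 0.2772]
eef_rot: [-179.9, -0.3, 179.9]
contact_force: [-0.5, 0.3, -1.3]
gripper_width: 0.0003
gripper_force: 0.0
[0.7427 0.0839 0.2772] [  21.3   26.    20.1    0.   -84.4 -111.4] [-0.5  0.3 -1.3] rotvec [ 0.1 -0.3  0.1]
```

```bash
python3 -m creep '[[0,0,-0.08,-0.5,0,0,0],[0,0,0,-0.9,0,0,0],[0,0,0,-0.7,0,0,0],[0,0,0,-0.4,0,0,0],[0,-0.2,0,0,0,0,0],[0,-0.3,0,0,0,0,0],[0,-0.3,0,0,0,0,0],[0,-0.2,0,0,0,0,0]]'
python3 -m creep '[[0,-0.3,0,0,0,0,0],[0,-0.3,0,-0.1,0,0,0],[0,-0.3,0,-0.1,0,0,0],[0,-0.3,0,-0.1,0,0,0],[0,-0.3,0,-0.1,0,0,0]]';python3 o.py 0 0
```

```text
time_s: 27.98
tcp_pos: [0.7162, 0.0802, 0.2195]
eef_rot: [-179.9, 0.0, 179.9]
contact_force: [1.9, 0.4, 0.3]
gripper_width: 0.0002
gripper_force: 0.7
time_s: 28.4
tcp_pos: [0.6781, 0.0802, 0.2074]
eef_rot: [-179.9, -0.1, 179.9]
contact_force: [2.1, 0.2, -1.6]
gripper_width: 0.0005
gripper_force: 1.3
[0.6781 0.0802 0.2074] [  23.1   20.9    3.4    0.   -72.7 -113.2] [ 2.1  0.2 -1.6] rotvec [ 0.1 -0.1  0.1]
```

```bash
python3 -m creep '[[0,-0.3,0,-0.2,0,0,0],[0,-0.3,0,-0.25,0,0,0],[0,-0.3,0,-0.3,0,0,0],[0,-0.2,0,-0.25,0,0,0],[0,0,0,0,0,0,0]]';python3 o.py 0 0
python3 -m creep '[[0,0.4,0,0.3,0,0,0],[0,0.2,0,0.8,0,0,0],[0,0,0,1,0,0,0],[0,-0.4,0,0.5,0,0,0],[0,-0.8,0,0,0,0,0],[0,-0.8,0,0,0,0,0],[0,-0.3,0,0,0,0,0],[0,0,0,0,0,0,0]]';python3 o.py 0 0
python3 - <<'E'
from h import *
from plant import *
q=capture("scene");d=capture("side")
cv2.imwrite("pics/w8.png",np.hstack([cv2.resize(q["frame"][130:260,190:320],(400,400),interpolation=cv2.INTER_CUBIC),cv2.resize(d["frame"][110:240,150:280],(400,400),interpolation=cv2.INTER_CUBIC)])[:,:,::-1])
E
```

```text
time_s: 28.82
tcp_pos: [0.6494, 0.08, 0.1813]
eef_rot: [-179.9, -0.3, 179.9]
contact_force: [0.4, -0.9, -0.6]
gripper_width: 0.0001
gripper_force: 0.0
[0.6494 0.08   0.1813] [  24.1   19.1   -2.6   -0.   -68.6 -114.2] [ 0.4 -0.9 -0.6] rotvec [ 0.1 -0.3  0.1]
time_s: 29.48
tcp_pos: [0.6072, 0.0801, 0.2485]
eef_rot: [-179.9, -0.1, 179.9]
contact_force: [-0.5, 0.2, 0.1]
gripper_width: 0.0004
gripper_force: 0.0
[0.6072 0.0801 0.2485] [  25.8   13.    -2.3    0.   -74.9 -115.8] [-0.5  0.2  0.1] rotvec [ 0.1 -0.1  0.1]
```

View pics/w8.png

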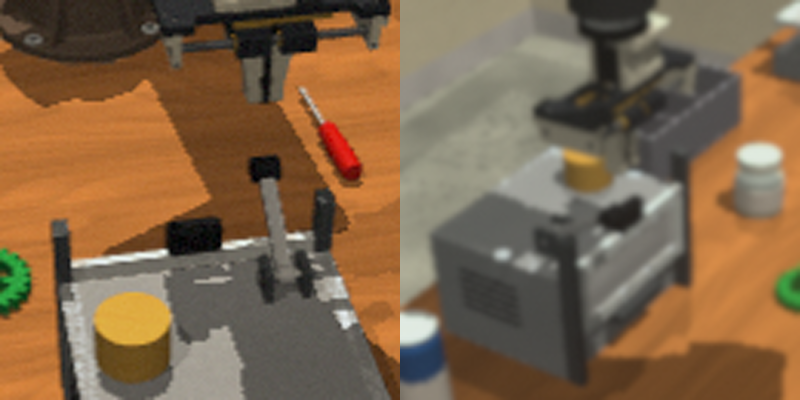

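```bash
python3 -m creep '[[0,0.3,0,-0.4,0,0,0],[0,0.14,0,-0.6,0,0,0],[0,0,0,-0.6,0,0,0],[0,0,0,-0.4,0,0,0],[0,0,0,-0.3,0,0,0],[0,0,0,-0.3,0,0,0],[0,0,0,-0.3,0,0,0]]'; python3 -m creep '[[0,0,0,-0.3,0,0,0],[0,0,0,-0.3,0,0,0],[0,0,0,-0.2,0,0,0]]';python3 -m creep '[[0,0,0,-0.2,0,0,0],[0,0,0,-0.15,0,0,0],[0,0,0,0,0,0,0]]'
```

```text
time_s: 30.17
tcp_pos: [0.6203, 0.08, 0.1746]
eef_rot: [-179.9, -0.1, 179.9]
contact_force: [-1.0, -0.3, 1.9]
gripper_width: 0.0004
gripper_force: 0.8
time_s: 30.42
tcp_pos: [0.6197, 0.0801, 0.1543]
eef_rot: [-179.9, -0.2, 179.9]
contact_force: [-0.8, 1.1, 1.4]
gripper_width: 0.0007
gripper_force: 0.5
time_s: 30.67
tcp_pos: [0.6197, 0.0801, 0.1456]
eef_rot: [-179.9, -0.2, 179.9]
contact_force: [-0.5, -0.4, 1.0]
gripper_width: 0.0004
gripper_force: 0.0
```

```bash
python3 -m creep '[[0,0,0,-0.1,0,0,0],[0,0,0,0,0,0,0]]';python3 -m creep '[[0,0,0,-0.08,0,0,0],[0,0,0,0,0,0,0]]';python3 -m creep '[[0,0,0,-0.08,0,0,0],[0,0,0,0,0,0,0]]'
```

```text
time_s: 30.83
tcp_pos: [0.6202, 0.0802, 0.144]
eef_rot: [-179.9, -0.1, 179.9]
contact_force: [0.6, 0.1, 0.5]
gripper_width: 0.0004
gripper_force: 0.1
time_s: 31.0
tcp_pos: [0.6204, 0.0802, 0.1436]
eef_rot: [-179.9, -0.0, 179.9]
contact_force: [-4.6, 0.1, 8.8]
gripper_width: 0.0004
gripper_force: 4.1
time_s: 31.17
tcp_pos: [0.6206, 0.0802, 0.1432]
eef_rot: [-179.9, 0.0, 179.9]
contact_force: [-6.8, 0.7, 18.5]
gripper_width: 0.0001
gripper_force: 8.6
```

```bash
python3 -m creep '[[0,0,0,0,0,0,0],[0,0,0,0,0,0,0],[0,0,0,0,0,0,0],[0,0,0,0.3,0,0,0],[0,0,0,0.8,0,0,0],[0,0,0,1,0,0,0],[0,-0.3,0,1,0,0,0],[0,-0.8,0,0.5,0,0,0]]'
python3 -m creep '[[0,-0.9,0,0,0,0,0],[0,-0.9,0,0,0,0,0],[0,-0.9,0,0,0,0,0],[0,-0.5,0,0,0,0,0],[0,0,0,0,0,0,0],[0,0,0,0,0,0,0]]'
python3 - <<'E'
from h import *
from plant import *
q=capture("scene");d=capture("side")
cv2.imwrite("pics/w9.png",np.hstack([cv2.resize(q["frame"][140:270,190:320],(400,400),interpolation=cv2.INTER_CUBIC),cv2.resize(d["frame"][130:260,150:280],(400,400),interpolation=cv2.INTER_CUBIC)])[:,:,::-1])
a=cab([.6665,.0116,.009],[[-.055,.07,.168],[-.017,0,.19],[-.028,.045,.049],[-.028,-.045,.049]])
print(((proj(SC,a)-[190,140])*400/130).round(),((proj(SI,a)-[150,130])*400/130+[400,0]).round())
E
```

```text
time_s: 31.83
tcp_pos: [0.5947, 0.0803, 0.2325]
eef_rot: [-179.9, 0.0, 179.9]
contact_force: [0.9, 1.0, 1.4]
gripper_width: 0.0005
gripper_force: 0.0
time_s: 32.33
tcp_pos: [0.5125, 0.0803, 0.2306]
eef_rot: [-179.9, -0.1, 179.9]
contact_force: [-0.2, -0.6, 0.2]
gripper_width: 0.0004
gripper_force: 0.0
[[258. 169.]
 [193. 187.]
 [234. 285.]
 [142. 298.]] [[623. 195.]
 [628. 142.]
 [621. 260.]
 [661. 223.]]
```

View pics/w9.png

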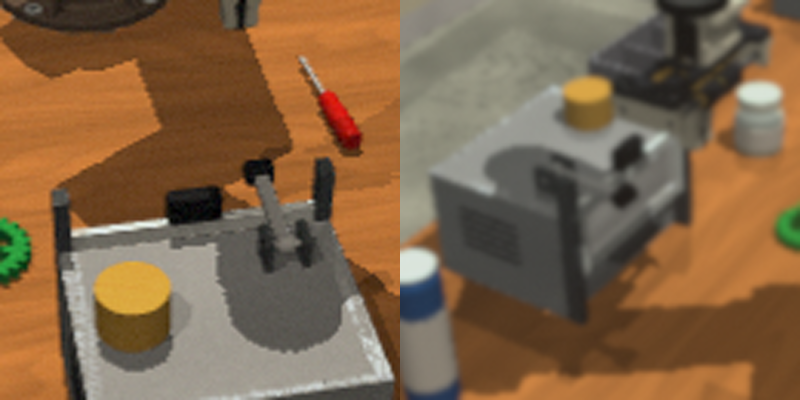

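The knob shows at (258,170) and (626,194), where a fully lowered lever should put it (predicted (258,169) and (623,195)). The sash is down and the drawer is shut, so I'm handing the job in.

```bash
python3 -c "
from plant import *
print(close_job())"
```

```text
the job is handed in; nothing more can be done
None
```

I set the gear flat in the drawer and released it, then shut the drawer, lowered the sash and swung the clamp down. I handed the job in at about 32 s; the hand-in returned no verdict, and I last saw the gear before the drawer closed.

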